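# Let one tin out of the tin rack

### The job

Get one tin out of the wooden tin rack the way it is meant to be used, without grasping or lifting anything and without touching the tins: first push the shallow steel tray across the worktop until its end is home against the rack's front legs, centred under the mouth. Then press the black thumb bar on the rack's side all the way down, so that the gate lifts and the front tin rolls out into the tray, and let the bar come up again so that the gate is shut and the other two tins stay in the rack. Leave the tray home and the other things on the worktop where they stand.

Things in the scene. Friction and masses are not known exactly. Their poses are not given: they have to be found in the camera images.
- rack: Tin rack of pale wood, 208 mm long (x), 99 mm wide (y), fixed. Origin: centre of its underside, on the worktop. x points uphill along the chute to the closed back, the mouth is at its -x end; z up. Three tins lie across its sloping chute, their axes along y. The flat front of its front legs and cross rail, at x = -0.085, y = -0.05 to 0.05, is the stop for the tray.
- rack_mouth (a point): Middle of the lip of the chute, at x = -0.102, 32 mm above the worktop (28 mm under the lip). The chute is 79 mm wide inside and slopes down 0.14 rad. The lip overhangs the front legs by 17 mm, so the tray's end wall passes under it.
- tray: Loose open steel tray, 150 (x) x 132 (y) mm, walls 27 mm high and 5 mm thick, 0.35 kg. Origin: centre of its underside. The +x end goes against the rack; push on the -x end. Starts 40 to 90 mm short of the rack's legs, up to 30 mm off the middle, turned up to 0.15 rad. Home: origin at x = -0.160, y = 0 of the rack's frame, square to it. Two spread fingers on the end wall push it steadily.
- rocker (a joint): Angle of the rocking lever, a bent steel rod straddling the chute. 0 at rest, gate down; grows as the thumb bar is pressed; stop at 1.1 rad, gate fully up; a spring brings it back to 0. From about 0.95 the front tin is let go; a thin rod on the lever then dips behind it and holds the other tins back, however long the bar is held down. Pivot at x = -0.075, z = 0.095 of the rack's frame.
- thumb_bar (a point): Black round rubber bar, 16 mm across, 50 mm long, on the uphill end of the lever, beside the rack on its +y side, lying along the rack's y. This point: its middle; at rest at x = -0.032, y = 0.088, z = 0.121 of the rack's frame. Pressed, it moves 52 mm straight down (bulging 7 mm to +x halfway), with about 3 N at first and 6 N near the stop. Nothing is under it but the worktop.
- gate_edge (a point): Middle of the lower edge of the gate, the steel blade 72 mm wide and 3 mm thick on the downhill end of the lever, in front of the first tin.
- tin_a_mid (a point): Centre of the first tin, the one at the gate (all three are alike: food tins 57 mm across, 72 mm long, lying across the chute, about 0.2 kg). In the tray its centre is about 34 mm above the worktop.
- tin_b_mid (a point): Centre of the second tin. When the first has gone and the gate is down, it rolls forward to the gate: centre at x = -0.061 of the rack's frame.
- tin_c_mid (a point): Centre of the third tin, behind the second.
- tin_a: The first tin; origin at the centre of one of its ends, z along its axis.
- tin_b: The second tin; origin and axes as for the first.
- tin_c: The third tin; origin and axes as for the first.
- glass: Clear drinking glass, 79 mm across, 90 mm high, a bystander at the back right; origin at the centre of its underside.
- mug: Small mug, green inside, 60 mm across, 50 mm high, a bystander near the right front; origin at the underside.
- onion: Onion, 71 mm, a bystander in front of the rack; origin at the underside.
- garlic: Bulb of garlic, 60 mm, a bystander in front of the rack; origin at the underside.
- spice_jar: Spice jar with a green lid, 44 mm across, 99 mm high, a bystander in front of the tray; origin at the underside.
- jar: Storage jar with a red lid, 81 mm across, 141 mm high, a bystander at the back right; origin at the underside.

How it is judged (in metres and radians):
On the way, in this order (a step that is already met when the one before it is completed fails the run):
1. the tray has been pushed home under the rack's mouth while the gate is still shut and all three tins are in the rack (x of tray in the frame of rack between -0.17 and -0.15 m and y of tray in the frame of rack between -0.02 and 0.02 m and angle between the x axis of tray and the x axis of rack, either way round below 0.12 rad and angle between tray's own z axis and vertical below 0.05 rad and height (world z) of tray below 0.004 m and value of joint rocker below 0.1 rad and height (world z) of tin_a_mid above 0.055 m and linear speed of tray below 0.02 m/s), for 0.2 s.
2. the fingers press the thumb bar down to its stop, which lifts the gate (value of joint rocker above 1.02 rad and contact force between the fingers and rocker above 0.5 N and horizontal distance between the grasp point and thumb_bar below 0.05 m), for 0.1 s.
At the end, for the whole second after the job is handed in: The tray lies flat, within 10 mm of touching the rack's legs, within 20 mm of the middle and 0.12 rad of square; the first tin lies on its side at rest on the tray's floor; the lever is back (under 0.08 rad), the second tin rests at the gate and the third behind it (x of tray in the frame of rack between -0.17 and -0.15 m and y of tray in the frame of rack between -0.02 and 0.02 m and angle between the x axis of tray and the x axis of rack, either way round below 0.12 rad and angle between tray's own z axis and vertical below 0.05 rad and height (world z) of tray below 0.004 m and x of tin_a_mid in the frame of tray between -0.044 and 0.044 m and y of tin_a_mid in the frame of tray between -0.034 and 0.034 m and height (world z) of tin_a_mid below 0.045 m and angle between tin_a's own z axis and vertical between 1.4 and 1.75 rad and linear speed of tin_a below 0.03 m/s and value of joint rocker below 0.08 rad and x of tin_b_mid in the frame of rack between -0.07 and -0.05 m and height (world z) of each of tin_b_mid, tin_c_mid above 0.05 m and linear speed of each of tin_b, tin_c below 0.02 m/s and x of tin_c_mid in the frame of rack between -0.013 and 0.012 m).
It fails at once if a tin is touched by the robot (contact force between any of the arm, the fingers and tin_a above 0.5 N or contact force between any of the arm, the fingers and tin_b above 0.5 N or contact force between any of the arm, the fingers and tin_c above 0.5 N).
It fails at once if the tray is lifted or tipped (height (world z) of tray above 0.012 m or angle between tray's own z axis and vertical above 0.12 rad).
It fails at once if the second or third tin leaves the rack (height (world z) of any of tin_b_mid, tin_c_mid below 0.05 m).
It fails at once if a bystander is moved (more than 15 mm) (distance of any of glass, mug, onion, garlic, spice_jar, jar from where it was at the start of the episode above 0.015 m).
It also fails if it takes over 51 s, if anything falls off the work surface, if the arm or the gripper's body presses on something with over 40 N, if the wrist force passes 120 N, or if a joint passes its speed limit or range.

### The arm

A 6-joint arm with a two-finger parallel gripper is mounted at the origin on a cart in front of the work surface, level with it; the furniture and walls round the work are solid. World frame = base frame: x ahead of the robot, y to its left, z up, the work surface at z = 0. Lengths are in mm, angles in rad, forces in N, time in s.
With the tool pointing down it reaches from about 250 to 800 mm from the base axis. Payload 3.9 kg.
Tool frame: the origin (TCP) lies at the very end of the fingers, on their centre line; the grasp point (between the pads) lies 19 mm behind it; z points along the fingers, y is the line along which they close (so a half turn about z gives the same grasp; the last joint's range is limited). The gripper opens to 85 mm and grips with 20 to 120 N. Pads are 22 mm wide; open, the fingers measure 114 mm over their backs; the gripper's body (76 mm by 85 mm) begins 54 mm behind the grasp point. The pads swing forward as they close: fully open they stand 13 mm farther back than shut.
Start: joints at [-1.327, 0.26, -0.138, 1.173, 0, 1.571], TCP at [126.727, -509.466, 231.304] pointing down, gripper open.
Joint ranges: [-2.78, 2.78], [-0.83, 1.72], [-1.28, 1.37], [-1.9, 2.12], [-1.57, 1.48], [-3.14, 3.14]. Speed limits (rad/s): [2.57, 2.57, 3.14, 3.14, 3.14, 3.14].

### API

Orientations are given as a rotation vector (axis times angle).
In Python, from station import env gives the robot as it stands. The module is installed in compiled form; this text tells all that it offers.
- The arm moves only by the tool jog_arm, never from a script. Its arguments are lists of equal length, an entry for each row: "offset": the shift along the tool's x, y, z in cm, a list of three; "delta_rot": the turn, a rotation vector about the tool's x, y, z in rad, a list of three. In form: {"offset": [[tx, ty, tz], ...], "delta_rot": [[rx, ry, rz], ...]}. A call has 1 to 10 rows; each row shifts and turns the commanded pose from where the row before left it, along the tool's axes as they then stand; what a row does not reach is not made up. A row lasts 1/10 s, in which the tool goes at most 50 mm and 8.59 degrees, less where a joint would pass 70% of its speed; a pose out of reach is approached as far as the arm can. A call with a gripper value outside its range is refused whole. "gripper" is the closure, from 0 (fully open) to 1 (shut), set as the call begins (left out, the last holds). The fingers move at their own pace and stop on an object; the grip force is fixed at half the most. Time passes only in rows, so rows that do not move let the fingers close. It gives the time, the measured TCP pose, the force, the opening and the grip force at its end, in the units of the state.
- env.read_state(): the state, without advancing time (a new reading comes with each control period).
- env.snapshot(name): name is "side" or "top" or "wrist"; returns the picture (400x640x3 uint8, red, green, blue); there is no depth.
- env.get_calibration(name): a dict with "intrinsics" (3x3 intrinsics, pixels), "distortion" ([k1, k2, p1, p2, k3] as OpenCV has them; the pictures are not rectified), "cam_to_world" (4x4, takes a point from camera to world coordinates); the wrist camera has in their place "T_tool_cam" (4x4, takes a point from camera to tool coordinates, whose origin is the TCP and whose axes are the flange's). Camera axes: x right, y up, looking along -z (the intrinsics and any distortion apply to the point x, -y, -z); pixel columns grow to the right and rows downward; lengths in mm; the calibration is good to about 2 mm. A picture is of the moment at which its call begins: read the wrist's pose just before it. get_calibration takes no time and is no camera call.
- env.hand_in(): hands the job in; it is judged then, once.
The state is a dict: "t": time; "joints": joint angles; "joint_velocities": joint speeds; "effort": joint torques, N m; "tool_pos": TCP position; "tcp_rot": TCP orientation; "contact_force": force on the tool from outside, world axes, zero at the start; "wrist_torque": the same for the moment, N m; "width": finger opening in mm; "gripper_force": force on a finger pad.
Only numpy, scipy, OpenCV 4.12 (cv2) and the standard library are available. Lean on these libraries where they do the work, as an engineer would, in place of code of your own. Each camera call takes 0.05 s, during which the arm holds its last target. There are 200 camera calls.

## Working session

There is one attempt and no reset: what is moved stays moved. The work goes in short steps, Python scripts to look and compute and a tool call to move; the robot and the scene stay as the last step left them, time stands still between calls to the robot, and variables do not carry over. Pictures are saved under pics/ and viewed, at most 10 in all, crops included, and the job is handed in when it is done.

Besides the shell and the picture viewer there is one more tool, called after "Request:" as name(argument=value, ...) on one line, values as JSON. jog_arm: Moves the arm, as the interface text tells. Its arguments: {"type":"object","properties":{"offset":{"type":"array"},"delta_rot":{"type":"array"},"gripper":{"type":"number"}},"required":["offset","delta_rot"]}

```bash
mkdir -p pics; cat > h.py <<'E'
import numpy as np,cv2
from station import env
def snap(n,f):
    im=env.snapshot(n); cv2.imwrite(f'pics/{f}.png',im[:,:,::-1]); return im
def T(n):
    c=env.get_calibration(n)
    if 'cam_to_world' in c: M=np.array(c['cam_to_world'])
    else:
        s=env.read_state(); W=np.eye(4); W[:3,:3]=cv2.Rodrigues(np.array(s['tcp_rot'],float))[0]; W[:3,3]=s['tool_pos']; M=W@np.array(c['T_tool_cam'])
    return np.array(c['intrinsics'],float),np.array(c['distortion'],float),M
def ray(n,uv,z):
    K,D,M=T(n); p=cv2.undistortPoints(np.array(uv,float).reshape(-1,1,2),K,D)[:,0]
    d=np.c_[p[:,0],-p[:,1],-np.ones(len(p))]@M[:3,:3].T; o=M[:3,3]
    return o+d*((np.array(z)-o[2])/d[:,2])[:,None]
def proj(n,P):
    K,D,M=T(n); P=(np.array(P,float)-M[:3,3])@M[:3,:3]; P=P*[1,-1,-1]
    return cv2.projectPoints(P,np.zeros(3),np.zeros(3),K,D)[0][:,0]
E
python3 - <<'E'
from h import *
for n in('top','side'): snap(n,n+'0'); print(T(n)[2].round(2), T(n)[0])
print(env.read_state())
E
```

```text
[[-0.00000e+00  1.00000e+00 -6.00000e-02  5.07670e+02]
 [-1.00000e+00 -0.00000e+00 -2.00000e-02  8.51000e+00]
 [-2.00000e-02  6.00000e-02  1.00000e+00  1.18547e+03]
 [ 0.00000e+00  0.00000e+00  0.00000e+00  1.00000e+00]] [[369.06191599   0.         321.45125079]
 [  0.         369.06191599 197.18628463]
 [  0.           0.           1.        ]]
[[ 9.5000e-01  2.0000e-01 -2.5000e-01  3.0335e+02]
 [-3.2000e-01  5.8000e-01 -7.5000e-01 -8.7541e+02]
 [-0.0000e+00  7.9000e-01  6.2000e-01  8.2766e+02]
 [ 0.0000e+00  0.0000e+00  0.0000e+00  1.0000e+00]] [[444.68368672   0.         321.78418192]
 [  0.         444.68368672 198.85111267]
 [  0.           0.           1.        ]]
{'t': 0.1, 'joints': array([-1.32698337e+00,  2.60649312e-01, -1.39265652e-01,  1.17271318e+00,
        1.98216047e-05,  1.57076987e+00]), 'joint_velocities': array([-1.44345125e-03, -4.30356765e-04,  3.75386507e-03,  1.06556235e-03,
        2.15424799e-04, -2.36306420e-05]), 'effort': array([ 1.04947168e-03, -4.06508267e+01,  2.54527581e+01,  1.01624569e-02,
        5.14317932e-06, -4.80011721e-06]), 'tool_pos': array([ 126.59120247, -508.85890728,  230.5222211 ]), 'tcp_rot': array([-3.11646546e+00, -3.81852408e-01,  3.18778785e-04]), 'contact_force': array([-0.48937935,  0.03994916,  0.05522103]), 'wrist_torque': array([ 0.00353813, -0.00592533,  0.03302169]), 'gripper_force': 0.0, 'width': 85.25935545687643}
```

View pics/top0.png

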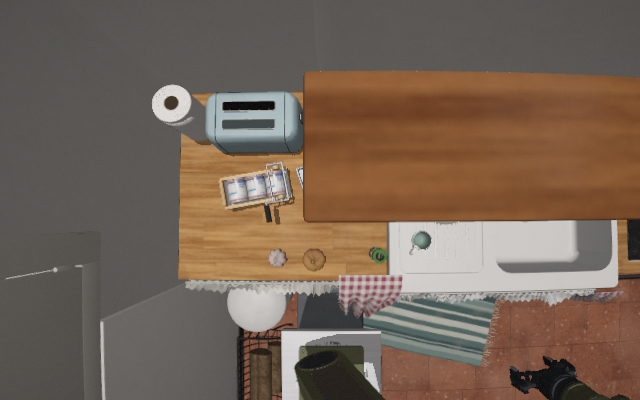

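View pics/side0.png

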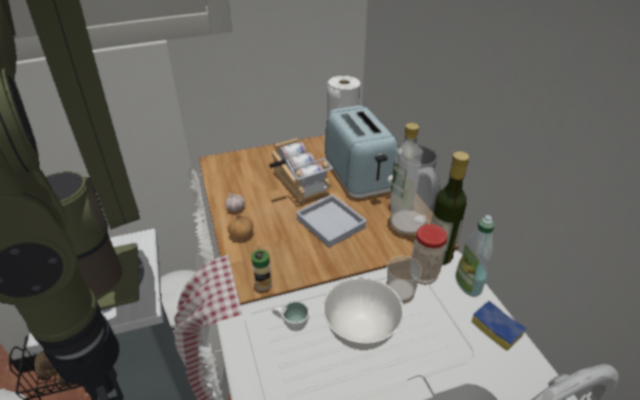

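The top view shows the rack at about (255,187), with its mouth to the right and the black thumb bar at (267,213). A wall cabinet hides the tray. The side view shows the tray at (331,220), with the rack at (300,170) beyond it. Next, enlarged crops.

```bash
python3 - <<'E'
import cv2,numpy as np
a=cv2.imread('pics/top0.png')[145:230,210:324]; b=cv2.imread('pics/side0.png')[130:250,255:375]
cv2.imwrite('pics/c1.png',cv2.resize(a,None,fx=7,fy=7,interpolation=cv2.INTER_CUBIC))
cv2.imwrite('pics/c2.png',cv2.resize(b,None,fx=5,fy=5,interpolation=cv2.INTER_CUBIC))
E
```

```text
(no output)
```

View pics/c1.png

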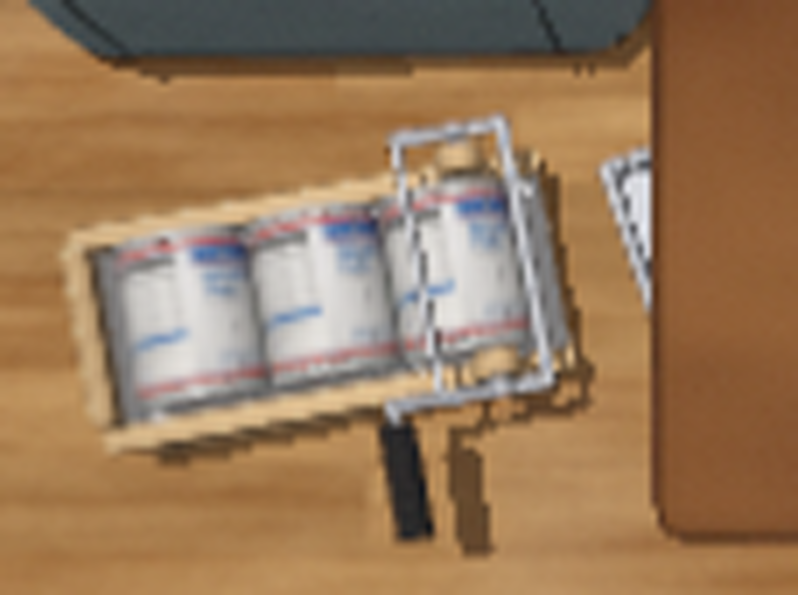

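View pics/c2.png

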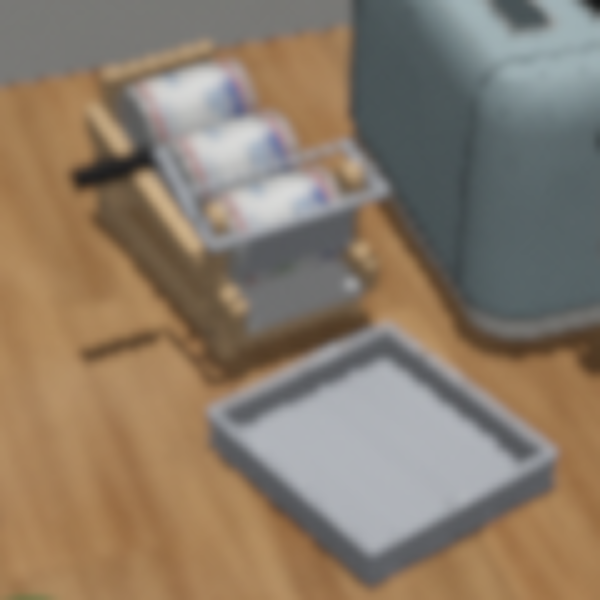

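```bash
python3 - <<'E'
from h import *
from scipy.optimize import least_squares
t=lambda L:np.array(L)/7+[210-.43,145-.43]
s=lambda L:np.array(L)/5+[255-.4,130-.4]
tr=ray('side',s([(210,408),(388,327),(556,452),(375,562)]),[27]*4); print(tr.round(1))
names='ABCD'
print('edges',[np.linalg.norm(tr[i]-tr[i-1]).round(1) for i in range(4)],'ctr',tr.mean(0))
# tray axes: A,B = end near rack; D,C = far end
ax=(tr[0]+tr[1]-tr[2]-tr[3]); ay=(tr[0]+tr[3]-tr[1]-tr[2]); print('tray yaw',np.arctan2(ax[1],ax[0]),np.arctan2(-ay[0],ay[1]))
def rk(p,P):
    c,n=np.cos(p[2]),np.sin(p[2]); return np.array(P)@np.array([[c,n,0],[-n,c,0],[0,0,1]])+[p[0],p[1],0]
topP=t([(408,483),(395,420),(415,540),(65,240),(110,447)]); sideP=s([(112,170)])
def f(p):
    P=[(-32,88,121),(-32,63,121),(-32,113,121),(104,-49.5,p[3]),(104,49.5,p[3])]
    return np.r_[(proj('top',rk(p,P))-topP).ravel(),(proj('side',rk(p,P[:1]))-sideP).ravel()]
r=least_squares(f,[640,160,1.75,90]); print(r.x.round(3),f(r.x).round(2))
p=r.x
print('bar',rk(p,[(-32,88,121)]),'home',rk(p,[(-160,0,0)]))
c=np.cos(p[2]);n=np.sin(p[2]);print('tray in rack',(tr.mean(0)[:2]-p[:2])@np.array([[c,-n],[n,c]]))
print('cab edge', ray('top',t([(655,300),(655,520),(700,540)]),[500]*3).round(0), ray('top',t([(655,520)]),[700]).round(0))
E
```

```text
[[546.1  64.9  27. ]
 [666.8 103.   27. ]
 [716.1 -33.6  27. ]
 [592.2 -83.9  27. ]]
edges [np.float64(155.7), np.float64(126.5), np.float64(145.2), np.float64(133.7)] ctr [630.30668541  12.61946279  27.        ]
tray yaw 1.8933599681165771 1.9177760863126445
[604.448 231.457   1.763  66.443] [-0.19 -0.48  0.07  0.05  0.41 -0.14  0.49 -0.78 -0.3   1.16 -0.35 -0.7 ]
bar [[524.16295485 183.26703566 121.        ]] home [[634.95117551  74.39109634   0.        ]]
tray in rack [-219.75328443   16.3355747 ]
cab edge [[566.  55. 500.]
 [507.  55. 500.]
 [502.  43. 500.]] [[507.  41. 700.]]
```

```bash
cat >> h.py <<'E'
from scipy.spatial.transform import Rotation as R
def down(yaw): # tool x at world yaw, z down
    return R.from_euler('z',yaw)*R.from_euler('x',np.pi)
def rows(target,yaw,n,start=None):
    s=env.read_state(); 
    p,r=(np.array(s['tool_pos']),R.from_rotvec(s['tcp_rot'])) if start is None else start
    tr=down(yaw); dr=(r.inv()*tr).as_rotvec(); off=[]
    for i in range(n):
        ri=r*R.from_rotvec(dr*i/n); off.append((ri.inv().apply((np.array(target)-p)/n)/10).round(2).tolist())
    print('off',off,'\nrot',(dr/n).round(4).tolist(),'step mm',np.linalg.norm(np.array(target)-p)/n)
    return np.array(target,float),tr
E
python3 - <<'E'
from h import *
for k,v in dict(spice=(262,288),glass=(402,297),jar=(425,278),plate=(408,225),wine=(440,262),bottle=(402,210),bowlL=(326,320),bowlTop=(363,290),mug=(295,322),onion=(241,240)).items(): print(k,ray('side',[v],[0])[0].round(0))
a=rows((480,-330,230),1.0,9); rows((667,-96,200),1.89,9,a)
E
```

```text
spice [ 393. -156.    0.]
glass [ 701. -291.    0.]
jar [ 782. -256.   -0.]
plate [834. -64.   0.]
wine [ 846. -220.    0.]
bottle [848.   2.   0.]
bowlL [ 509. -295.    0.]
bowlTop [ 622. -241.    0.]
mug [ 441. -277.    0.]
onion [377.  28.  -0.]
off [[4.29, -0.98, 0.01], [4.36, -0.62, 0.01], [4.39, -0.25, 0.01], [4.4, 0.12, 0.01], [4.37, 0.49, 0.01], [4.32, 0.85, 0.01], [4.23, 1.21, 0.01], [4.11, 1.56, 0.01], [3.97, 1.9, 0.01]] 
rot [-0.0002, -0.0001, -0.084] step mm 44.01017834006534
off [[3.31, 0.34, 0.33], [3.26, 0.67, 0.33], [3.18, 0.99, 0.33], [3.07, 1.3, 0.33], [2.92, 1.59, 0.33], [2.75, 1.87, 0.33], [2.55, 2.14, 0.33], [2.33, 2.38, 0.33], [2.08, 2.6, 0.33]] 
rot [0.0, 0.0, -0.0989] step mm 33.4488738299786
```

Request:
jog_arm(offset=[[4.29, -0.98, 0], [4.36, -0.62, 0], [4.39, -0.25, 0], [4.4, 0.12, 0], [4.37, 0.49, 0], [4.32, 0.85, 0], [4.23, 1.21, 0], [4.11, 1.56, 0], [3.97, 1.9, 0]], delta_rot=[[0, 0, -0.084], [0, 0, -0.084], [0, 0, -0.084], [0, 0, -0.084], [0, 0, -0.084], [0, 0, -0.084], [0, 0, -0.084], [0, 0, -0.084], [0, 0, -0.084]])

```text
t: 1.0
tool_pos: [481.2, -329.3, 230.8]
tcp_rot: [-2.754, -1.511, 0.001]
contact_force: [0.8, -0.9, -0.2]
width: 85.3
gripper_force: 0.0
```

Request:
jog_arm(offset=[[3.31, 0.34, 0.33], [3.26, 0.67, 0.33], [3.18, 0.99, 0.33], [3.07, 1.3, 0.33], [2.92, 1.59, 0.33], [2.75, 1.87, 0.33], [2.55, 2.14, 0.33], [2.33, 2.38, 0.33], [2.08, 2.6, 0.33], [0, 0, 0]], delta_rot=[[0, 0, -0.099], [0, 0, -0.099], [0, 0, -0.099], [0, 0, -0.099], [0, 0, -0.099], [0, 0, -0.099], [0, 0, -0.099], [0, 0, -0.099], [0, 0, -0.099], [0, 0, 0]])

```text
t: 2.0
tool_pos: [668.8, -92.8, 199.8]
tcp_rot: [-1.831, -2.551, -0.001]
contact_force: [-0.6, 0.1, -0.5]
width: 85.5
gripper_force: 0.0
```

```bash
python3 - <<'E'
from h import *
s=env.read_state(); print(s['tool_pos'],s['tcp_rot'],s['joints'].round(2),s['contact_force'])
print(T('wrist')[2].round(2)); w=snap('wrist','w1'); 
E
```

```text
[668.78795849 -92.81728403 199.76616235] [-1.83102674e+00 -2.55085587e+00 -1.30447536e-03] [-0.14  0.54  0.22  1.25  0.    1.11] [-0.62331294  0.12382548 -0.4698363 ]
[[ 9.5000e-01 -3.1000e-01 -1.0000e-01  6.4307e+02]
 [ 3.2000e-01  9.0000e-01  2.9000e-01 -1.9570e+01]
 [-0.0000e+00 -3.0000e-01  9.5000e-01  3.4331e+02]
 [ 0.0000e+00  0.0000e+00  0.0000e+00  1.0000e+00]]
```

View pics/w1.png

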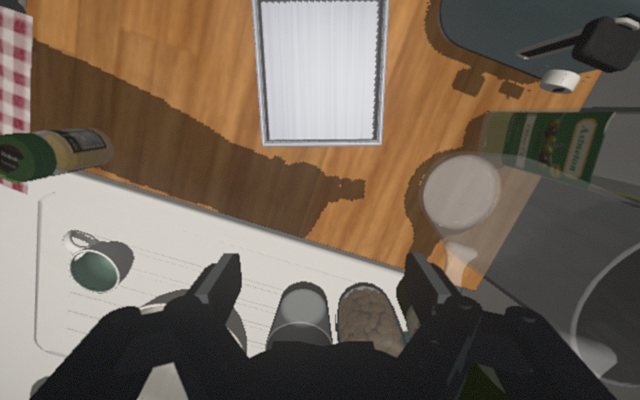

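```bash
python3 - <<'E'
from h import *
e=ray('wrist',[(262,146),(382,146),(252,1),(388,1)],[27]*4); print(e.round(1))
d=e[0]-e[1]; print('len',np.linalg.norm(d),'yaw',np.arctan2(-d[0],d[1])%np.pi, 'sides',[np.arctan2(*(e[i+2]-e[i])[1::-1]) for i in(0,1)])
for k,v,z in (('glass',(305,298),90),('jarnear',(365,285),141),('plate',(461,192),30),('bowl top left',(415,100),0),('toaster',(430,90),0)): print(k,ray('wrist',[v],[z])[0].round(0))
E
```

```text
[[589.  -76.2  27. ]
 [715.5 -33.9  27. ]
 [544.4  54.8  27. ]
 [669.   96.3  27. ]]
len 133.38467480901488 yaw 1.8935645077590628 sides [np.float64(1.8993794545005942), np.float64(1.9142392160422659)]
glass [ 684. -205.   90.]
jarnear [ 719. -140.  141.]
plate [821. -54.  30.]
bowl top left [738.  26.   0.]
toaster [750.  41.   0.]
```

```bash
python3 - <<'E'
from h import *
a=rows((660.5,-81,40),1.9,5); a=rows((660.5,-81,4),1.9,3,a)
p=[604.4,231.5,1.763]; c,n=np.cos(p[2]),np.sin(p[2])
w=lambda x,y:np.array([p[0]+c*x-n*y,p[1]+n*x+c*y])
print(w(-235,0),w(-85,0),w(-246,0)) 
E
```

```text
off [[0.3, -0.04, 3.2], [0.3, -0.04, 3.2], [0.3, -0.04, 3.2], [0.3, -0.04, 3.2], [0.3, -0.04, 3.2]] 
rot [-0.0003, -0.0002, -0.0013] step mm 32.17303366831505
off [[0.0, -0.0, 1.2], [0.0, -0.0, 1.2], [0.0, -0.0, 1.2]] 
rot [0.0, 0.0, 0.0] step mm 12.0
[649.290276     0.82736807] [620.63690834 148.06521824] [651.39152297  -9.97007427]
```

Request:
jog_arm(offset=[[0.3, -0.04, 3.2], [0.3, -0.04, 3.2], [0.3, -0.04, 3.2], [0.3, -0.04, 3.2], [0.3, -0.04, 3.2], [0, 0, 1.2], [0, 0, 1.2], [0, 0, 1.2], [0, 0, 0]], delta_rot=[[0, 0, 0], [0, 0, 0], [0, 0, 0], [0, 0, 0], [0, 0, 0], [0, 0, 0], [0, 0, 0], [0, 0, 0], [0, 0, 0]])

```text
t: 2.95
tool_pos: [659.9, -83.2, 4.8]
tcp_rot: [-1.839, -2.546, 0.001]
contact_force: [-1.5, 0.2, -0.0]
width: 85.3
gripper_force: 0.0
```

```bash
python3 - <<'E'
from h import *
s=env.read_state(); print(s['tool_pos'],s['contact_force'])
w=snap('wrist','w2'); 
E
```

```text
[659.92154085 -83.22877834   4.83104474] [-1.48993668  0.23190996 -0.01563122]
```

View pics/w2.png

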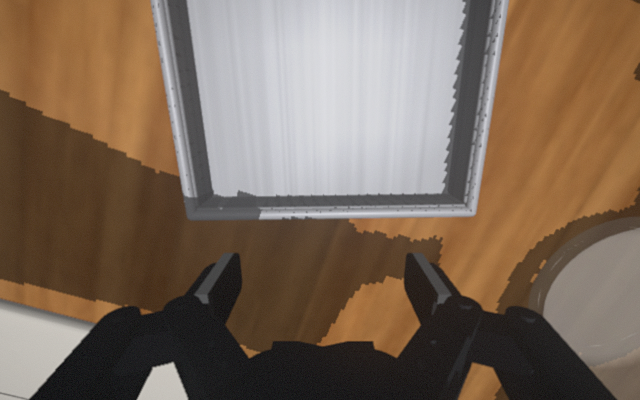

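```bash
python3 - <<'E'
from h import *
e=ray('wrist',[(187,216),(476,213)],[27]*2); print(e.round(1),e.mean(0)); d=e[0]-e[1]; print(np.linalg.norm(d),np.arctan2(-d[0],d[1])%np.pi)
p=[604.4,231.5,1.763]; c,n=np.cos(p[2]),np.sin(p[2])
q=(e.mean(0)[:2]-p[:2])@np.array([[c,-n],[n,c]]); s=env.read_state()
t=(s['tool_pos'][:2]-p[:2])@np.array([[c,-n],[n,c]]); print('end in rack',q,'tcp',t)
w=lambda x,y:(p[0]+c*x-n*y,p[1]+n*x+c*y,4)
# stop 12 mm short first: tcp = end -11 
a=rows(w(q[0]-11-2,q[1]),1.89,2); a=rows(w(-246-13,0.5),1.763,10,a); 
E
```

```text
[[589.8 -72.8  27. ]
 [716.4 -29.3  27. ]] [653.11337676 -51.06257132  27.        ]
133.79906866257707 1.901441395061711
end in rack [-286.66471889    6.1594425 ] tcp [-319.62670799    5.04935823]
off [[1.0, 0.07, 0.09], [1.0, 0.07, 0.09]] 
rot [-0.0, 0.0, 0.0002] step mm 10.033288159979751
off [[0.4, 0.11, 0.0], [0.4, 0.1, 0.0], [0.4, 0.1, 0.0], [0.4, 0.09, 0.0], [0.4, 0.09, 0.0], [0.4, 0.08, 0.0], [0.4, 0.08, 0.0], [0.4, 0.07, 0.0], [0.41, 0.07, 0.0], [0.41, 0.06, 0.0]] 
rot [-0.0, -0.0, 0.0127] step mm 4.105665173551211
```

Request:
jog_arm(offset=[[1.0, 0.07, 0.09], [1.0, 0.07, 0.05], [0, 0, 0]], delta_rot=[[0, 0, 0], [0, 0, 0], [0, 0, 0]])

```text
t: 3.3
tool_pos: [655.3, -61.7, 4.9]
tcp_rot: [1.837, 2.549, 0.001]
contact_force: [0.9, 0.4, 0.5]
width: 85.5
gripper_force: 0.0
```

Request:
jog_arm(offset=[[0.4, 0.11, 0], [0.4, 0.1, 0], [0.4, 0.1, 0], [0.4, 0.09, 0], [0.4, 0.09, 0], [0.4, 0.08, 0], [0.4, 0.08, 0], [0.4, 0.07, 0], [0.4, 0.07, 0], [0.4, 0.06, 0]], delta_rot=[[0, 0, 0.0127], [0, 0, 0.0127], [0, 0, 0.0127], [0, 0, 0.0127], [0, 0, 0.0127], [0, 0, 0.0127], [0, 0, 0.0127], [0, 0, 0.0127], [0, 0, 0.0127], [0, 0, 0.0127]])

```text
t: 4.3
tool_pos: [653.2, -22.2, 4.2]
tcp_rot: [-1.998, -2.424, 0.0]
contact_force: [-0.4, -2.1, 1.1]
width: 85.7
gripper_force: 0.9
```

```bash
python3 - <<'E'
from h import *
snap('wrist','w3');snap('side','s3'); s=env.read_state();print(s['tool_pos'],s['tcp_rot'])
a=cv2.imread('pics/w3.png'); b=cv2.resize(cv2.imread('pics/side0.png' if 0 else 'pics/s3.png')[130:250,250:400],None,fx=4,fy=4,interpolation=cv2.INTER_CUBIC)[:200]
cv2.imwrite('pics/m3.png',np.vstack([a,np.hstack([b,np.zeros((200,40,3),np.uint8)])]))
E
```

```text
[653.23170172 -21.49550874   4.09966185] [-1.99617382e+00 -2.42481395e+00 -1.44322843e-03]
```

View pics/m3.png

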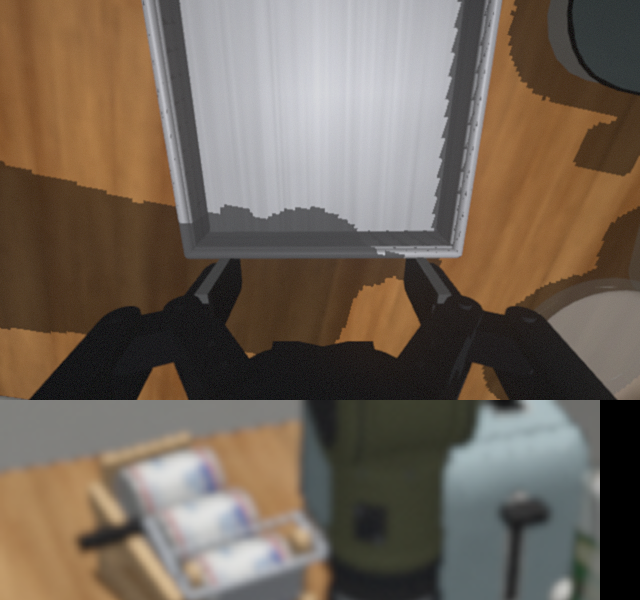

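```bash
cat > tr.py <<'E'
from h import *
import sys
u=[float(v) for v in sys.argv[1:]]
e=ray('wrist',[(u[0],u[1]-2),(u[2],u[3]-2)],[27]*2); d=e[0]-e[1]; print('yaw',np.arctan2(-d[0],d[1])%np.pi)
p=[604.4,231.5,1.763]; c,n=np.cos(p[2]),np.sin(p[2]); M=np.array([[c,-n],[n,c]])
s=env.read_state(); t=(s['tool_pos'][:2]-p[:2])@M; print('end in rack',(e.mean(0)[:2]-p[:2])@M,'tcp',t)
E
python3 tr.py 183 257 463 257
```

```text
yaw 1.7640089768146348
end in rack [-245.06221406    1.19371625] tcp [-257.66471674    0.39532365]
```

Request:
jog_arm(offset=[[0.2, -0.02, 0], [0.2, -0.02, 0], [0.2, 0, 0], [0.15, 0, 0], [0.1, 0, 0], [0, 0, 0]], delta_rot=[[0, 0, 0], [0, 0, 0], [0, 0, 0], [0, 0, 0], [0, 0, 0], [0, 0, 0]])

```text
t: 5.0
tool_pos: [651.1, -14.1, 4.1]
tcp_rot: [-1.997, -2.425, -0.0]
contact_force: [-0.7, -0.5, 0.2]
width: 85.7
gripper_force: 0.3
```

Request:
jog_arm(offset=[[0.1, 0, 0], [0.1, 0, 0], [0.05, 0, 0], [0, 0, 0]], delta_rot=[[0, 0, 0], [0, 0, 0], [0, 0, 0], [0, 0, 0]])

```text
t: 5.4
tool_pos: [650.7, -11.7, 4.2]
tcp_rot: [-1.997, -2.425, -0.0]
contact_force: [-0.8, -0.6, -0.8]
width: 85.4
gripper_force: 0.4
```

No stop felt yet; continue in small steps.

Request:
jog_arm(offset=[[0.1, 0, 0], [0.1, 0, 0], [0.1, 0, 0]], delta_rot=[[0, 0, 0], [0, 0, 0], [0, 0, 0]])

```text
t: 5.7
tool_pos: [650.2, -11.0, 4.2]
tcp_rot: [1.997, 2.422, -0.005]
contact_force: [1.1, -7.8, 0.3]
width: 85.3
gripper_force: 4.2
```

Request:
jog_arm(offset=[[0.1, 0, 0], [0.1, 0, 0], [0.1, 0, 0]], delta_rot=[[0, 0, 0], [0, 0, 0], [0, 0, 0]])

```text
t: 6.0
tool_pos: [649.8, -10.9, 4.3]
tcp_rot: [1.997, 2.417, -0.011]
contact_force: [0.8, -15.2, -0.4]
width: 85.5
gripper_force: 7.5
```

Request:
jog_arm(offset=[[-0.4, 0, 0], [-1, 0, 0], [-2, 0, 0], [0, 0, -2], [0, 0, -5], [0, 0, -5], [0, 0, -5], [0, 0, -3], [0, 0, 0]], delta_rot=[[0, 0, 0], [0, 0, 0], [0, 0, 0], [0, 0, 0], [0, 0, 0], [0, 0, 0], [0, 0, 0], [0, 0, 0], [0, 0, 0]], gripper=0)

```text
t: 6.9
tool_pos: [659.8, -40.4, 210.8]
tcp_rot: [1.992, 2.418, 0.011]
contact_force: [1.4, -0.6, 0.7]
width: 85.6
gripper_force: 0.0
```

```bash
python3 - <<'E'
from h import *
snap('wrist','w4'); s=env.read_state();print(s['tool_pos'],s['tcp_rot'])
E
```

```text
[658.28849636 -40.29379586 207.52448749] [1.99430027 2.42066528 0.00658533]
```

View pics/w4.png

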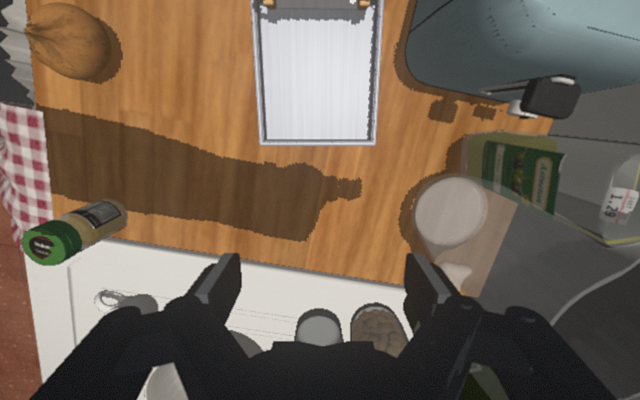

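The tray (end corners at (261,145) and (376,145)) sits square under the mouth, centred between the rack posts at (268,3) and (362,3). Next is the bar.

```bash
python3 tr.py 261 146 376 146; python3 - <<'E'
from h import *
p=[604.4,231.5,1.763]; c,n=np.cos(p[2]),np.sin(p[2])
w=lambda x,y,z:(p[0]+c*x-n*y,p[1]+n*x+c*y,z)
print(w(-29,96,200)); a=rows(w(-29,96,200),1.763,9)
E
```

```text
yaw 1.762640571745064
end in rack [-233.83943066    3.32147437] tcp [-277.08280726   -0.97745861]
(np.float64(515.7074269747917), np.float64(184.6958603308628), 200)
off [[2.76, -1.08, 0.07], [2.76, -1.08, 0.07], [2.76, -1.08, 0.08], [2.76, -1.08, 0.08], [2.76, -1.08, 0.08], [2.76, -1.08, 0.08], [2.76, -1.08, 0.08], [2.76, -1.08, 0.08], [2.76, -1.08, 0.08]] 
rot [0.0007, 0.0001, 0.0] step mm 29.607791068900852
```

Request:
jog_arm(offset=[[2.76, -1.08, 0.08], [2.76, -1.08, 0.08], [2.76, -1.08, 0.08], [2.76, -1.08, 0.08], [2.76, -1.08, 0.08], [2.76, -1.08, 0.08], [2.76, -1.08, 0.08], [2.76, -1.08, 0.08], [2.76, -1.08, 0.08], [0, 0, 0]], delta_rot=[[0.0007, 0, 0], [0.0007, 0, 0], [0.0007, 0, 0], [0.0007, 0, 0], [0.0007, 0, 0], [0.0007, 0, 0], [0.0007, 0, 0], [0.0007, 0, 0], [0.0007, 0, 0], [0, 0, 0]], gripper=1)

```text
t: 7.95
tool_pos: [510.2, 187.4, 195.3]
tcp_rot: [-1.988, -2.423, 0.012]
contact_force: [0.3, -0.8, 0.0]
width: 0.3
gripper_force: 0.0
```

Request:
jog_arm(offset=[[0, 0, 2], [0, 0, 2], [0, 0, 1], [0, 0, 0.5], [0, 0, 0], [0, 0, 0]], delta_rot=[[0, 0, 0], [0, 0, 0], [0, 0, 0], [0, 0, 0], [0, 0, 0], [0, 0, 0]])

```text
t: 8.55
tool_pos: [513.3, 185.5, 142.6]
tcp_rot: [-1.995, -2.422, 0.007]
contact_force: [0.7, -0.3, 0.4]
width: 0.2
gripper_force: 0.0
```

```bash
python3 - <<'E'
from h import *
s=env.read_state();print(s['tool_pos'],s['tcp_rot'],s['width'])
p=[604.4,231.5,1.763]; c,n=np.cos(p[2]),np.sin(p[2]); print((s['tool_pos'][:2]-p[:2])@np.array([[c,-n],[n,c]]))
snap('wrist','w5');snap('side','s5')
a=cv2.imread('pics/w5.png'); b=cv2.resize(cv2.imread('pics/s5.png')[130:180,250:378],None,fx=5,fy=4,interpolation=cv2.INTER_CUBIC)
cv2.imwrite('pics/m5.png',np.vstack([a,b]))
E
```

```text
[513.28492863 185.54210618 142.64960447] [-1.9952555  -2.42189236  0.00679123] 0.20275425758134938
[-27.70658563  98.2162377 ]
```

View pics/m5.png

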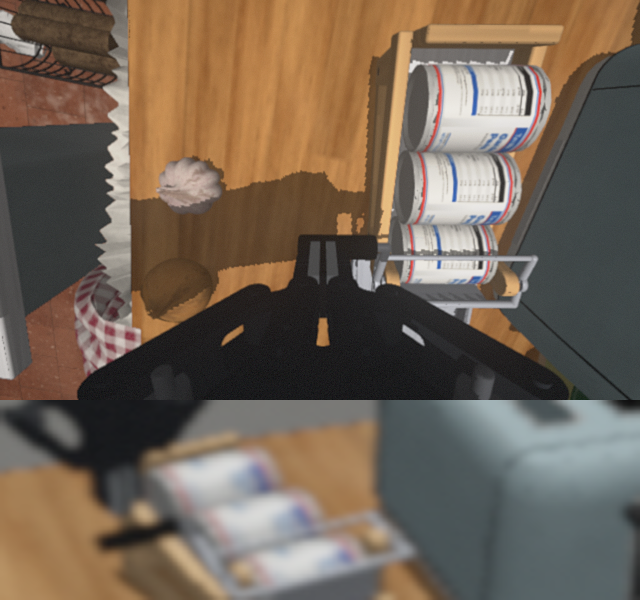

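```bash
python3 - <<'E'
from h import *
p=[604.4,231.5,1.763]; c,n=np.cos(p[2]),np.sin(p[2])
w=lambda x,y,z:(p[0]+c*x-n*y,p[1]+n*x+c*y,z)
print(proj('wrist',[w(-24,63,121),w(-24,113,121),w(-40,63,121),w(-40,113,121),env.read_state()['tool_pos']]).round(0))
E
```

```text
[[379. 234.]
 [301. 234.]
 [377. 256.]
 [301. 256.]
 [324. 255.]]
```

Request:
jog_arm(offset=[[0, 0, 0.8], [0, 0, 0.7], [0, 0, 0.7], [0, 0, 0.7], [0, 0, 0.7], [0, 0, 0.7], [0, 0, 0.7], [0, 0, 0.6], [0, 0, 0.5], [0, 0, 0.2]], delta_rot=[[0, 0, 0], [0, 0, 0], [0, 0, 0], [0, 0, 0], [0, 0, 0], [0, 0, 0], [0, 0, 0], [0, 0, 0], [0, 0, 0], [0, 0, 0]])

```text
t: 9.65
tool_pos: [512.5, 184.6, 78.8]
tcp_rot: [-1.996, -2.423, 0.01]
contact_force: [1.2, -2.2, 6.7]
width: 0.0
gripper_force: 3.0
```

Request:
jog_arm(offset=[[0, 0, 0.2], [0, 0, 0.2], [0, 0, 0.1], [0, 0, 0]], delta_rot=[[0, 0, 0], [0, 0, 0], [0, 0, 0], [0, 0, 0]])

```text
t: 10.05
tool_pos: [512.7, 184.5, 76.2]
tcp_rot: [-1.997, -2.423, 0.008]
contact_force: [-2.9, -3.8, 18.2]
width: 0.2
gripper_force: 9.2
```

Request:
jog_arm(offset=[[0, 0, 0], [0, 0, 0], [0, 0, 0], [0, 0, 0], [0, 0, 0], [0, 0, 0], [0, 0, 0], [0, 0, 0], [0, 0, 0], [0, 0, 0]], delta_rot=[[0, 0, 0], [0, 0, 0], [0, 0, 0], [0, 0, 0], [0, 0, 0], [0, 0, 0], [0, 0, 0], [0, 0, 0], [0, 0, 0], [0, 0, 0]])

```text
t: 11.05
tool_pos: [512.6, 184.5, 76.3]
tcp_rot: [-1.997, -2.423, 0.008]
contact_force: [-3.6, -3.7, 17.9]
width: -0.3
gripper_force: 9.2
```

Request:
jog_arm(offset=[[0, 0, -0.5], [0, 0, -1], [0, 0, -1], [0, 0, -1], [0, 0, -1], [0, 0, -1], [0, 0, -1], [0, 0, -2], [0, 0, -4], [0, 0, -4]], delta_rot=[[0, 0, 0], [0, 0, 0], [0, 0, 0], [0, 0, 0], [0, 0, 0], [0, 0, 0], [0, 0, 0], [0, 0, 0], [0, 0, 0], [0, 0, 0]])

```text
t: 12.05
tool_pos: [512.2, 185.6, 239.9]
tcp_rot: [-1.993, -2.421, 0.011]
contact_force: [1.7, -0.0, 0.6]
width: 0.1
gripper_force: 0.0
```

Request:
jog_arm(offset=[[0, -3, -1], [0, -4, -1], [0, -4, 0], [0, -3, 0], [0, 0, 0], [0, 0, 0], [0, 0, 0], [0, 0, 0], [0, 0, 0], [0, 0, 0]], delta_rot=[[0, 0, 0], [0, 0, 0], [0, 0, 0], [0, 0, 0], [0, 0, 0], [0, 0, 0], [0, 0, 0], [0, 0, 0], [0, 0, 0], [0, 0, 0]])

```text
t: 13.05
tool_pos: [376.5, 159.1, 259.9]
tcp_rot: [-1.995, -2.422, 0.008]
contact_force: [-0.8, -0.4, 0.4]
width: 0.2
gripper_force: 0.0
```

```bash
python3 - <<'E'
from h import *
snap('side','s6');snap('top','t6'); print(env.read_state()['t'])
f=lambda n,a,b,c,d,s:cv2.resize(cv2.imread(n)[a:b,c:d],None,fx=s,fy=s,interpolation=cv2.INTER_CUBIC)
cv2.imwrite('pics/m6.png',np.hstack([f('pics/s6.png',130,250,255,355,4),f('pics/t6.png',145,265,225,325,4)]))
E
```

```text
13.15
```

View pics/m6.png

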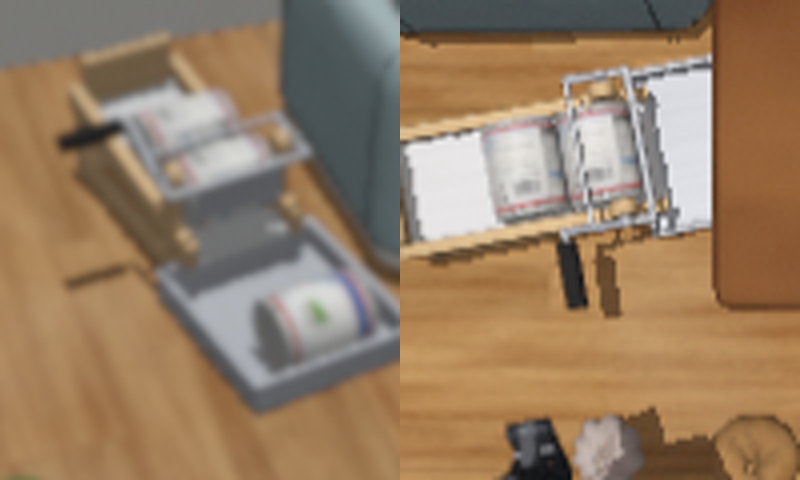

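Request:
jog_arm(offset=[[0, 0, 0], [0, 0, 0], [0, 0, 0], [0, 0, 0], [0, 0, 0], [0, 0, 0], [0, 0, 0], [0, 0, 0], [0, 0, 0], [0, 0, 0]], delta_rot=[[0, 0, 0], [0, 0, 0], [0, 0, 0], [0, 0, 0], [0, 0, 0], [0, 0, 0], [0, 0, 0], [0, 0, 0], [0, 0, 0], [0, 0, 0]])

```text
t: 14.15
tool_pos: [376.1, 159.0, 260.2]
tcp_rot: [-1.995, -2.422, 0.008]
contact_force: [-0.0, 0.3, 0.0]
width: 0.1
gripper_force: 0.0
```

```bash
python3 - <<'E'
from h import *
b=snap('side','s7').astype(int); a=cv2.imread('pics/s6.png')[:,:,::-1].astype(int)
print('change',np.abs(a-b)[130:250,255:375].max())
e=ray('side',[(294.5,197.5),(320.5,228.7)],[27]*2)
p=[604.4,231.5,1.763]; c,n=np.cos(p[2]),np.sin(p[2]); print((e[:,:2]-p[:2])@np.array([[c,-n],[n,c]]))
E
```

```text
change 2
[[ -93.12783591   65.45438753]
 [-250.36410735   67.07513042]]
```

```bash
python3 - <<'E'
from h import *
g=lambda n:cv2.imread(f'pics/{n}.png',0).astype(np.float32)
a,b=g('s5'),g('s7')
for (r0,r1,c0,c1) in [(212,244,300,345),(195,225,290,315),(205,235,335,365)]:
    A,B=a[r0:r1,c0:c1],b[r0:r1,c0:c1]
    print(cv2.phaseCorrelate(A.copy(),B.copy()),np.abs(A-B).mean())
p=[604.4,231.5,1.763]; c,n=np.cos(p[2]),np.sin(p[2])
w=lambda x,y,z:(p[0]+c*x-n*y,p[1]+n*x+c*y,z)
print(proj('side',[w(-235,66,27),w(-245,66,27),w(-235,-66,27)]))
# profile perpendicular across end wall outer face, column-wise
for x in (326,332,338): print(x,a[215:240,x].astype(int),b[215:240,x].astype(int))
E
```

```text
((0.6639187625610106, 0.3962205971618893), 0.5560311208168666) 10.074306
((0.9848718689087388, -0.18474938105699934), 0.9371180426279704) 1.884
((0.4337131146775999, 0.18991391809419866), 0.7005311012268066) 8.04
[[318.04775931 225.29559668]
 [319.86394685 227.41856192]
 [358.60363774 209.91067035]]
326 [180 179 180 179 179 179 178 175 163 139 111  98  96  96  93  95 107 121
 128 131 130 130 130 131 133] [112 102  98  94  92  93 107 131 142 131 109  97  95  95  93  96 107 120
 127 129 130 129 129 130 132]
332 [179 178 179 178 179 176 160 130 105  96  95  95  95 104 119 129 132 132
 131 130 130 129 129 130 131] [153 142 131 124 124 135 139 125 104  94  93  93  92 100 114 126 130 131
 130 130 129 128 128 129 130]
338 [178 177 175 169 150 121  99  94  94  91  89  93 103 112 116 117 118 119
 120 122 124 126 127 128 128] [135 128 133 143 139 119  99  93  93  93  91  94 102 110 114 117 117 118
 119 121 123 124 126 126 127]
```

The outer edge profiles of the tray's end wall match before and after the tin's release, to well under a pixel. So the tray hasn't moved from where it met the stop. Handing in.

```bash
python3 -c "
from station import env
print(env.hand_in())"
```

```text
the job is handed in; nothing more can be done
None
```

I handed the job in at about 14 s: the tray is home against the rack's legs, the first tin lies at rest in it, the bar is back up with the gate shut, and the other two tins are still in the rack; the hand-in gave no verdict.

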